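# Uncover the service valve box and shut the marked valve

## Robot

A 6-joint arm with a two-finger parallel gripper is mounted at the origin on the work surface. World frame = base frame: x ahead of the robot, y to its left, z up, the work surface at z = 0. Lengths are in m, angles in rad, forces in N, time in s.
With the tool pointing down it reaches from about 0.425 to 0.95 m from the base axis. Payload 3.5 kg.
Tool frame: the origin (TCP) lies at the very end of the fingers, on their centre line; the grasp point (between the pads) lies 19 mm behind it; y points along the fingers, z is the direction in which the jaws open and shut, and the axes are right-handed (so a half turn about y gives the same grasp; the last joint's range is limited). The gripper opens to 85 mm and grips with 20 to 120 N. Pads are 22 mm wide; open, the fingers measure 114 mm over their backs; the gripper's body (76 mm by 85 mm) begins 54 mm behind the grasp point. The pads swing forward as they close: fully open they stand 13 mm farther back than shut.
Start: joints at [0.958, 0.286, 1.577, -0, 1.279, -0.15], TCP at [0.301, 0.604, 0.192] pointing down, gripper open.
Joint ranges: [-2.77, 2.77], [-0.9, 2.22], [0.21, 2.48], [-1.53, 4.67], [0.24, 2.81], [-2.84, 2.84]. Speed limits (rad/s): [2.79, 2.79, 3.14, 3.14, 3.14, 3.14].

## Interface

Orientations are given as a unit quaternion [x, y, z, w].
In Python, from plant import ctrl, cams gives the robot as it stands.
- The arm moves only by the tool play_rows, never from a script. Its argument "steps" is a list of rows, each an object of numbers: "claw": the finger opening in cm, from 0 to 8.54; "tx", "ty", "tz": the shift along the tool's x, y, z in cm; "ax", "ay", "az": the turn, a rotation vector about the tool's x, y, z in degrees. A call has 1 to 12 rows; each row is the pose to reach, as a shift and turn from the pose commanded when the call began, along the tool's axes at that moment; what a row does not reach only later rows make up. A row lasts 1/12 s, in which the tool goes at most 41.7 mm and 7.16 degrees, less where a joint would pass 70% of its speed; a pose out of reach is approached as far as the arm can. A call with a gripper value outside its range is refused whole. The fingers move at their own pace and stop on an object; "grip_force" is the grip in N (left out, the last holds). Time passes only in rows, so rows that repeat a pose let the fingers close. It gives the time, the measured TCP pose, the force and the opening at its end, in the units of the state.
- ctrl.get_state(): the state, without advancing time (a new reading comes with each control period).
- cams.read_camera(name): name is "scene" or "top" or "wrist"; returns (picture, depth): 420x560x3 uint8, blue, green, red; 420x560 float32, m along the optical axis (not along the pixel's ray), 0 where there is no reading.
- cams.camera_model(name): a dict with "intrinsics" (3x3 intrinsics, pixels), "rvec" (rotation vector, rad) and "tvec" (3), from world to camera coordinates, as OpenCV has them; the wrist camera has in their place "tool_from_camera" (4x4, takes a point from camera to tool coordinates, whose origin is the TCP and whose axes are the tool frame's). Camera axes: x right, y down, z forward; pixel columns grow to the right and rows downward; lengths in m; the calibration is good to about 2 mm. A picture is of the moment at which its call begins: read the wrist's pose just before it. camera_model takes no time and is no camera call.
- ctrl.sign_off(): hands the job in, once; it reports no verdict.
The state is a dict: "time": time; "qpos": joint angles; "dq": joint speeds; "joint_efforts": joint torques, N m; "eef_pos": TCP position; "tcp_rot": TCP orientation; "contact_force": force on the tool from outside, world axes, zero at the start; "wrist_torque": the same for the moment, N m; "opening": opening from 0.0 (shut) to 1.0 (fully open).
Only numpy, scipy, OpenCV 4.12 (cv2) and the standard library are available. Lean on these libraries where they do the work, as an engineer would, in place of code of your own. Each camera call takes 0.05 s, during which the arm holds its last target.

## Task

Slide the loose cover of the valve box sideways along its guides, fully to the other end, so that the two valves under it lie open to view; then push the handle that carries the round tag plate round until that valve is fully shut, its handle square across its pipe. Nothing needs gripping: the cover must not be lifted out of its guides, and the plain valve, the sample rack, the bottle and the jar stay as they are.

Things in the scene. Friction and masses are not known exactly. Their poses are not given: they have to be found in the camera images.
- box: Fixed grey valve box on the bench, 200 mm (its x) by 540 mm (its y); origin at the centre of its underside, z up. Right part (box y -264 to -4 mm): open well. Left part (y -4 to +264): closed deck, 72 mm high, level with the ledges along both long sides of the well. The cover lies on ledges and deck; guides along the outer 6 mm of the long sides and the two end walls rise to 83 mm.
- well (a point): Middle of the well's floor, 4 mm above the bench, at box y = -134 mm. The well is 176 mm wide inside (box x -88 to +88). Two pipes cross it along box x at box y = -195 and -90 mm (pipe tops 26 mm, valve bodies 31 mm, stems 36 mm above the bench); each has a quarter-turn valve with its pivot at box x = +20 mm. The marked valve may be on either pipe.
- stop (a point): Middle of the top edge (83 mm above the bench) of the inner face of the left end wall, box y = +264 mm: the cover slides along box +y until its left edge meets this wall.
- cover: Loose white metal plate, 0.3 to 0.6 kg, 182 mm (x) by 256 mm (y) by 5 mm, lying 72 mm above the bench with 3 mm play to each guide. Origin: centre of its underside. At the start it hides the well (origin at box y -136 to -112 mm); slid fully to the left its origin is at box y = +136 mm. A push of a few newtons on its rib slides it.
- rib (a point): Middle of the top edge of the upright rib on the cover, straight above the cover's origin, 105 mm above the bench. The rib runs along box x: 80 mm long, 8 mm thick (box y), 28 mm high above the plate, whose top is 77 mm above the bench.
- marked (a joint): Angle of the marked valve's handle (rad): 0 = open, handle along the pipe, pointing from the pivot to box -x; it turns clockwise seen from above to 1.571 = shut, against its stop, handle pointing to box +y. Starts at 0 to 0.3. It stays where it is left and turns with about 0.12 N m (3 N at 40 mm from the pivot).
- marked_pivot (a point): On the pivot axis of the marked handle, at the level of the bar's top, 50 mm above the bench (fixed to the pipe, box x = +20 mm).
- marked_tip (a point): Outer end of the marked handle, 65 mm from the pivot, at its top. The handle is a metal bar 14 mm wide, underside 36 mm, top 50 mm above the bench. On its outer end lies a blank round tag plate, 32 mm across, 4 mm thick (50 to 54 mm up), centred 52 mm from the pivot, so it overhangs the bar by 9 mm on each side.
- plain (a joint): Angle of the handle of the other valve: the same bar handle without a tag plate, 0 to 0.2 at the start, same meaning. To be left alone.
- plain_pivot (a point): On the pivot axis of the plain handle, 50 mm above the bench.
- plain_tip (a point): Outer end of the plain handle's bar, 65 mm from the pivot, 50 mm above the bench at its top.
- rack: Loose bystander; origin at the centre of its underside. White rack of capped sample tubes, 56 by 125 mm (x, y), 90 mm high, on the bench beyond the box.
- bottle: Loose bystander; origin at the centre of its underside. Amber bottle, 60 mm across, 110 mm high, on the bench beyond the box.
- jar: Loose bystander; origin at the centre of its underside. White jar with a grey lid, 54 mm across, 60 mm high, on the bench on the robot's side of the box.

How it is judged:
By the outcome, as a careful person would: the job done as asked, in the order asked, and still so for the second after the job is handed in, with the robot touching nothing.
It also fails if it takes over 53 s, if anything falls off the work surface, if the arm or the gripper's body presses on something with over 40 N, if the wrist force passes 120 N, or if a joint passes its speed limit or range.

## Working session

There is one attempt and no reset: what is moved stays moved. The work goes in short steps, Python scripts to look and compute and a tool call to move; the robot and the scene stay as the last step left them, time stands still between calls to the robot, and variables do not carry over. Pictures are saved under pics/ and viewed, and the job is handed in when it is done.

Besides the shell and the picture viewer there is one more tool, called after "Emit:" in YAML: its name, and indented under it one key for each argument. play_rows: Moves the arm, as the interface text tells. Its arguments: {"type":"object","properties":{"steps":{"type":"array","items":{"type":"object","properties":{"claw":{"type":"number"},"tx":{"type":"number"},"ty":{"type":"number"},"tz":{"type":"number"},"ax":{"type":"number"},"ay":{"type":"number"},"az":{"type":"number"}}}},"grip_force":{"type":"number"}},"required":["steps"]}

```bash
mkdir -p pics; ls; python3 - <<'E'
from plant import ctrl,cams
import cv2,numpy as np
s=ctrl.get_state(); print({k:np.round(v,3).tolist() for k,v in s.items()})
for n in("scene","top"):
    p,d=cams.read_camera(n); cv2.imwrite(f"pics/{n}0.png",p); np.save(f"{n}0.npy",d)
    print(n,cams.camera_model(n))
print(cams.camera_model("wrist"))
E
```

```text
pics
{'time': 0.0, 'qpos': [0.958, 0.287, 1.578, -0.0, 1.279, -0.15], 'dq': [0.0, 0.001, -0.001, -0.001, 0.001, -0.001], 'joint_efforts': [-0.001, -40.598, -29.263, -0.0, 0.006, -0.0], 'eef_pos': [0.301, 0.603, 0.191], 'tcp_rot': [0.689, -0.162, 0.162, -0.687], 'contact_force': [0.219, 0.227, -0.636], 'wrist_torque': [-0.049, -0.029, -0.078], 'opening': 0.997}
scene {'intrinsics': array([[520.02630148,   0.        , 274.58904469],
       [  0.        , 520.02630148, 217.53868617],
       [  0.        ,   0.        ,   1.        ]]), 'rvec': array([ 1.25657045,  2.03058289, -1.12764199]), 'tvec': array([ 0.20674771, -0.18429699,  1.58922052])}
top {'intrinsics': array([[482.94677315,   0.        , 272.86424236],
       [  0.        , 482.94677315, 207.58030469],
       [  0.        ,   0.        ,   1.        ]]), 'rvec': array([ 2.11323098, -2.13670655,  0.11691333]), 'tvec': array([0.08155971, 0.54726843, 0.93392356])}
{'intrinsics': array([[313.33572676,   0.        , 279.52240175],
       [  0.        , 313.33572676, 206.02047655],
       [  0.        ,   0.        ,   1.        ]]), 'tool_from_camera': array([[-4.74527078e-04,  9.44935971e-01,  3.27254924e-01,
        -8.45558722e-02],
       [-2.61507735e-04, -3.27255067e-01,  9.44936005e-01,
        -1.81887911e-01],
       [ 9.99999853e-01,  3.62818027e-04,  4.02399456e-04,
         3.32727535e-04],
       [ 0.00000000e+00,  0.00000000e+00,  0.00000000e+00,
         1.00000000e+00]])}
```

View pics/top0.png

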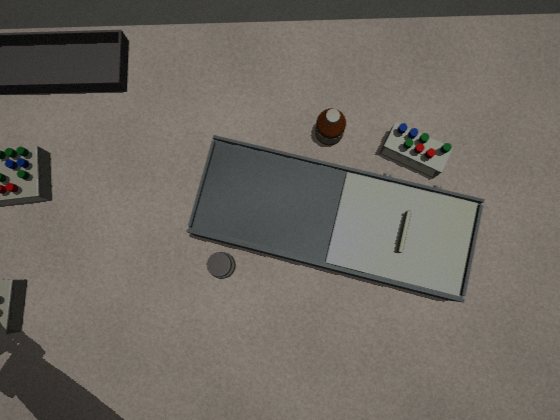

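View pics/scene0.png

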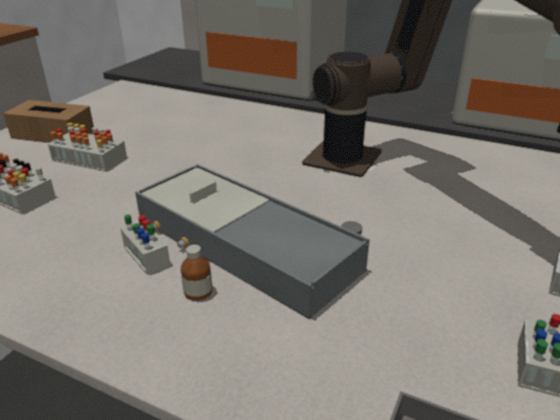

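The top view shows the box with outer corners at about (215,138), (482,201), (463,299) and (190,234). The cover is on the right with its rib at about (404,231), the jar at (221,264), the bottle at (331,124) and the rack at (417,148).

```bash
cat > h.py <<'E'
import numpy as np,cv2
from scipy.spatial.transform import Rotation as R
from plant import ctrl,cams
def ray(n,uv,z):
    m=cams.camera_model(n);K=m["intrinsics"];Rm=cv2.Rodrigues(m["rvec"])[0];t=m["tvec"]
    uv=np.atleast_2d(uv).astype(float)
    d=np.c_[uv,np.ones(len(uv))]@np.linalg.inv(K).T@Rm   # R^T d
    c=-Rm.T@t
    return c+d*((z-c[2])/d[:,2])[:,None]
def proj(n,P):
    m=cams.camera_model(n);return cv2.projectPoints(np.atleast_2d(P).astype(float),m["rvec"],m["tvec"],m["intrinsics"],None)[0][:,0]
def wproj(P,s):
    m=cams.camera_model("wrist");T=m["tool_from_camera"]
    p=R.from_quat(s["tcp_rot"]).inv().apply(np.atleast_2d(P)-s["eef_pos"])
    c=(p-T[:3,3])@T[:3,:3];q=c@m["intrinsics"].T;return q[:,:2]/q[:,2:]
def wray(uv,z,s):
    m=cams.camera_model("wrist");T=m["tool_from_camera"];Q=R.from_quat(s["tcp_rot"])
    uv=np.atleast_2d(uv).astype(float)
    d=Q.apply(np.c_[uv,np.ones(len(uv))]@np.linalg.inv(m["intrinsics"]).T@T[:3,:3].T)
    c=Q.apply(T[:3,3])+s["eef_pos"];return c+d*((z-c[2])/d[:,2])[:,None]
E
python3 - <<'E'
from h import *
p=cv2.imread("pics/top0.png");hsv=cv2.cvtColor(p,cv2.COLOR_BGR2HSV)
c=ray("top",[(215,138),(482,201),(463,299),(190,234)],.083)
print(c.round(4),[np.linalg.norm(c[i]-c[(i+1)%4]).round(4) for i in range(4)])
print("rib ends",ray("top",[(408,211),(401,252)],.105).round(4))
print(ray("top",[(345,171),(326,264)],.077).round(4))
print("jar",ray("top",[(221,264)],.06),"bottle",ray("top",[(333,116)],.11),"rack",ray("top",[(400,123),(450,147),(438,175),(380,152)],.05))
cv2.imwrite("pics/z0.png",cv2.resize(p[110:320,170:500],None,fx=2.4,fy=2.4,interpolation=cv2.INTER_CUBIC))
E
```

```text
[[ 0.6837  0.1881  0.083 ]
 [ 0.5491 -0.3254  0.083 ]
 [ 0.3656 -0.2776  0.083 ]
 [ 0.4926  0.2348  0.083 ]] [np.float64(0.5309), np.float64(0.1896), np.float64(0.5279), np.float64(0.1968)]
rib ends [[ 0.5287 -0.1795  0.105 ]
 [ 0.4525 -0.163   0.105 ]]
[[ 0.6135 -0.068   0.077 ]
 [ 0.4327 -0.0264  0.077 ]]
jar [[0.4351261  0.17744797 0.06      ]] bottle [[ 0.714712   -0.04449651  0.11      ]] rack [[ 0.71772739 -0.18554072  0.05      ]
 [ 0.66539768 -0.28287485  0.05      ]
 [ 0.60822349 -0.25566246  0.05      ]
 [ 0.65769352 -0.14263443  0.05      ]]
```

View pics/z0.png

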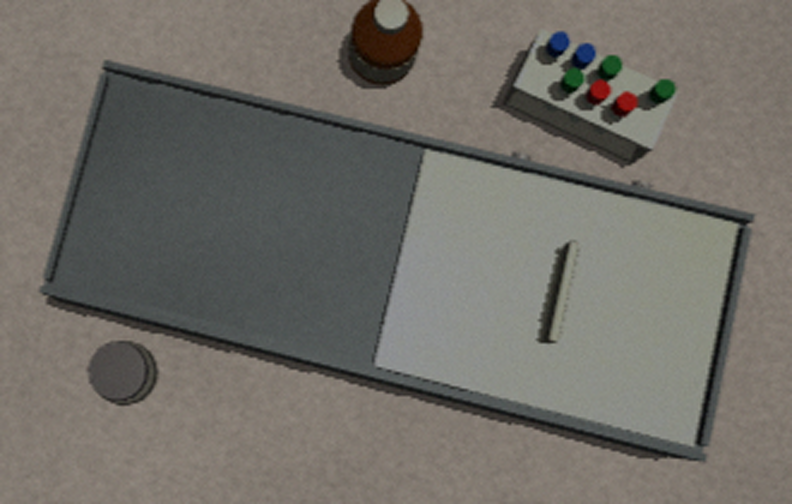

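```bash
cat >> h.py <<'E'
def boxpose():
    px=np.array([(106,64),(752,214),(704,460),(44,290)])/2.4+[170,110]
    c=ray("top",px,.083)[:,:2]
    b=np.array([(.1,.27),(.1,-.27),(-.1,-.27),(-.1,.27)])
    cm=c.mean(0);a=np.angle(((c-cm)@[1,1j]*np.conj(b@[1,1j])).sum())
    M=np.array([[np.cos(a),-np.sin(a)],[np.sin(a),np.cos(a)]])
    return cm,a,M,c,b
cm,a,M,_c,_b=boxpose()
def w2b(P): P=np.atleast_2d(P);return (P[:,:2]-cm)@M
def b2w(P): P=np.atleast_2d(P);return np.asarray(P)[:,:2]@M.T+cm
E
python3 - <<'E'
from h import *
print(cm,np.degrees(a),(w2b(_c)-_b).round(4).tolist())
px=np.array([(574,241),(556,342)])/2.4+[170,110]
print("rib",w2b(ray("top",px,.105)))
px=np.array([(424,150),(374,366),(742,224),(698,446)])/2.4+[170,110]
print("cover",w2b(ray("top",px,.077)))
# scene check
P=[[.1,.27],[.1,-.27],[-.1,-.27],[-.1,.27]]
print(proj("scene",np.c_[b2w(P),[.083]*4]).round(0))
s=ctrl.get_state();print(s["eef_pos"],R.from_quat(s["tcp_rot"]).as_matrix().round(3))
for y in(-.165,-.15,.115): print(y,b2w([[0,y]]))
E
```

```text
Traceback (most recent call last):
NameError: name '_c' is not defined
```

```bash
python3 - <<'E'
import h
from h import *
print(cm,np.degrees(a),(w2b(h._c)-h._b).round(4).tolist())
px=np.array([(574,241),(556,342)])/2.4+[170,110]
print("rib",w2b(ray("top",px,.105)))
px=np.array([(424,150),(374,366),(742,224),(698,446)])/2.4+[170,110]
print("cover",w2b(ray("top",px,.077)))
P=[[.1,.27],[.1,-.27],[-.1,-.27],[-.1,.27]]
print(proj("scene",np.c_[b2w(P),[.083]*4]).round(0))
s=ctrl.get_state();print(s["eef_pos"],R.from_quat(s["tcp_rot"]).as_matrix().round(3))
for y in(-.165,-.15,.115): print(y,b2w([[0,y]]))
E
```

```text
[ 0.52465894 -0.04453282] -14.717390252940511 [[-0.003, -0.0023], [-0.0009, 0.0028], [0.0007, 0.0026], [0.0032, -0.0031]]
rib [[ 0.03978394 -0.13140644]
 [-0.04034834 -0.13427215]]
cover [[ 0.08969049 -0.00392341]
 [-0.09089532 -0.00490318]
 [ 0.09076388 -0.26315222]
 [-0.08961361 -0.26291176]]
[[310. 284.]
 [134. 191.]
 [197. 162.]
 [370. 237.]]
[0.30094525 0.60343313 0.19075627] [[ 0.895 -0.001  0.446]
 [-0.446 -0.002  0.895]
 [-0.    -1.    -0.002]]
-0.165 [[ 0.48274044 -0.20411928]]
-0.15 [[ 0.48655121 -0.18961142]]
0.115 [[0.55387487 0.06669411]]
```

Emit:
play_rows:
  steps:
    - {"claw":0,"tx":3,"tz":-2.2}
    - {"claw":0,"tx":6,"tz":-4.5,"ay":-4}
    - {"claw":0,"tx":9,"tz":-6.8,"ay":-8}
    - {"claw":0,"tx":12,"tz":-9,"ay":-11.8}
    - {"claw":0,"tx":15,"tz":-11.2,"ay":-11.8}
    - {"claw":0,"tx":18,"tz":-13.5,"ay":-11.8}
    - {"claw":0,"tx":21,"tz":-15.8,"ay":-11.8}
    - {"claw":0,"tx":24,"tz":-18,"ay":-11.8}
    - {"claw":0,"tx":27,"tz":-20.3,"ay":-11.8}
    - {"claw":0,"tx":30,"tz":-22.5,"ay":-11.8}
    - {"claw":0,"tx":33,"tz":-25,"ay":-11.8}
    - {"claw":0,"tx":35.7,"tz":-26.9,"ay":-11.8}

```text
invalid input at $.steps[0]: expected keys claw, tx, ty, tz, ax, ay, az
```

Emit:
play_rows:
  steps:
    - {"claw":0,"tx":3,"ty":0,"tz":-2.2,"ax":0,"ay":0,"az":0}
    - {"claw":0,"tx":6,"ty":0,"tz":-4.5,"ax":0,"ay":-4,"az":0}
    - {"claw":0,"tx":9,"ty":0,"tz":-6.8,"ax":0,"ay":-8,"az":0}
    - {"claw":0,"tx":12,"ty":0,"tz":-9,"ax":0,"ay":-11.8,"az":0}
    - {"claw":0,"tx":15,"ty":0,"tz":-11.2,"ax":0,"ay":-11.8,"az":0}
    - {"claw":0,"tx":18,"ty":0,"tz":-13.5,"ax":0,"ay":-11.8,"az":0}
    - {"claw":0,"tx":21,"ty":0,"tz":-15.8,"ax":0,"ay":-11.8,"az":0}
    - {"claw":0,"tx":24,"ty":0,"tz":-18,"ax":0,"ay":-11.8,"az":0}
    - {"claw":0,"tx":27,"ty":0,"tz":-20.3,"ax":0,"ay":-11.8,"az":0}
    - {"claw":0,"tx":30,"ty":0,"tz":-22.5,"ax":0,"ay":-11.8,"az":0}
    - {"claw":0,"tx":33,"ty":0,"tz":-25,"ax":0,"ay":-11.8,"az":0}
    - {"claw":0,"tx":35.7,"ty":0,"tz":-26.9,"ax":0,"ay":-11.8,"az":0}

```text
time: 1.1
eef_pos: [0.5008, 0.2016, 0.1916]
tcp_rot: [0.701, -0.091, 0.091, -0.701]
contact_force: [1.0, 0.2, 0.2]
opening: 0.001
```

```bash
cat >> h.py <<'E'
def rel(bx,by,z,s=None):
    s=s or ctrl.get_state()
    D=np.r_[b2w([[bx,by]])[0],z]-s["eef_pos"]
    Q=R.from_quat(s["tcp_rot"]);m=Q.as_matrix()
    want=np.c_[np.r_[M[:,0],0],[0,0,-1],np.r_[M[:,1],0]]
    print("to",bx,by,z,"shift cm",(m.T@D*100).round(2),"turn deg",np.degrees(R.from_matrix(m.T@want).as_rotvec()).round(2))
def where():
    s=ctrl.get_state();print("t",round(s["time"],2),"box",w2b([s["eef_pos"]]).round(4),"z",round(s["eef_pos"][2],4),"F",np.round(s["contact_force"],1),"Fbox",(np.array(s["contact_force"])[:2]@M).round(1),"open",s["opening"],"q",np.round(s["qpos"],2))
E
python3 -c "
from h import *
where();rel(0,-.19,.19)"
```

```text
t 1.1 box [[-0.0856  0.2319]] z 0.1916 F [1.  0.2 0.2] Fbox [0.9 0.5] open 0.0006089283104454723 q [ 0.19 -0.01  1.91 -0.    1.25 -1.12]
to 0 -0.19 0.19 shift cm [  8.59   0.18 -42.19] turn deg [ 0.04 -0.04 -0.04]
```

Emit:
play_rows:
  steps:
    - {"claw":0,"tx":0.7,"ty":0,"tz":-3.5,"ax":0,"ay":0,"az":0}
    - {"claw":0,"tx":1.4,"ty":0,"tz":-7,"ax":0,"ay":0,"az":0}
    - {"claw":0,"tx":2.1,"ty":0,"tz":-10.5,"ax":0,"ay":0,"az":0}
    - {"claw":0,"tx":2.8,"ty":0,"tz":-14,"ax":0,"ay":0,"az":0}
    - {"claw":0,"tx":3.5,"ty":0,"tz":-17.5,"ax":0,"ay":0,"az":0}
    - {"claw":0,"tx":4.2,"ty":0,"tz":-21,"ax":0,"ay":0,"az":0}
    - {"claw":0,"tx":5,"ty":0,"tz":-24.5,"ax":0,"ay":0,"az":0}
    - {"claw":0,"tx":5.7,"ty":0,"tz":-28,"ax":0,"ay":0,"az":0}
    - {"claw":0,"tx":6.5,"ty":0,"tz":-31.5,"ax":0,"ay":0,"az":0}
    - {"claw":0,"tx":7.2,"ty":0,"tz":-35,"ax":0,"ay":0,"az":0}
    - {"claw":0,"tx":8,"ty":0,"tz":-39,"ax":0,"ay":0,"az":0}
    - {"claw":0,"tx":8.6,"ty":0,"tz":-42.2,"ax":0,"ay":0,"az":0}

```text
time: 2.1
eef_pos: [0.4759, -0.2284, 0.1917]
tcp_rot: [0.701, -0.091, 0.091, -0.701]
contact_force: [0.2, 0.4, -0.6]
opening: -0.0
```

```bash
python3 -c "
from h import *
where();s=ctrl.get_state();p,d=cams.read_camera('wrist');cv2.imwrite('pics/w1.png',p)
print(wproj(np.c_[b2w([[.04,-.133],[-.04,-.133]]),[.105]*2],s))
rel(0,-.185,.086)"
```

```text
t 2.1 box [[-0.0005 -0.1903]] z 0.1917 F [ 0.2  0.4 -0.6] Fbox [0.1 0.4] open -0.0001993421968722774 q [-0.64 -0.04  1.94 -0.    1.25 -1.95]
[[339.98644914 238.10275639]
 [345.84379598 153.00172692]]
to 0 -0.185 0.086 shift cm [-0.07 10.58  1.06] turn deg [ 0.25 -0.25  0.04]
```

View pics/w1.png

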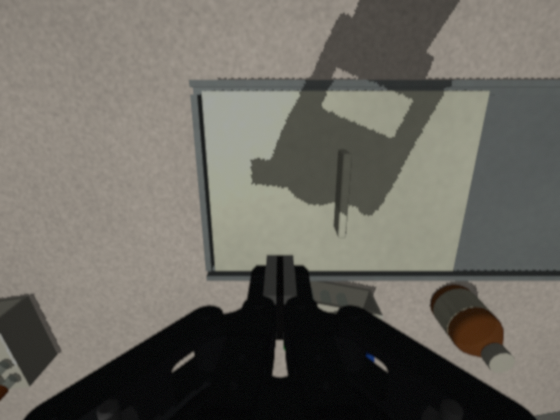

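The wrist view shows the rib at about (343,150–238), as predicted, and the shut fingers to its right side. I'll descend now.

Emit:
play_rows:
  steps:
    - {"claw":0,"tx":0,"ty":2.5,"tz":0,"ax":0,"ay":0,"az":0}
    - {"claw":0,"tx":0,"ty":5,"tz":0,"ax":0,"ay":0,"az":0}
    - {"claw":0,"tx":0,"ty":7.5,"tz":0,"ax":0,"ay":0,"az":0}
    - {"claw":0,"tx":0,"ty":9,"tz":0,"ax":0,"ay":0,"az":0}
    - {"claw":0,"tx":0,"ty":10,"tz":0,"ax":0,"ay":0,"az":0}
    - {"claw":0,"tx":0,"ty":10.3,"tz":0,"ax":0,"ay":0,"az":0}
    - {"claw":0,"tx":0,"ty":10.3,"tz":1,"ax":0,"ay":0,"az":0}
    - {"claw":0,"tx":0,"ty":10.3,"tz":2,"ax":0,"ay":0,"az":0}
    - {"claw":0,"tx":0,"ty":10.3,"tz":3,"ax":0,"ay":0,"az":0}
    - {"claw":0,"tx":0,"ty":10.3,"tz":3.5,"ax":0,"ay":0,"az":0}
    - {"claw":0,"tx":0,"ty":10.3,"tz":4,"ax":0,"ay":0,"az":0}
    - {"claw":0,"tx":0,"ty":10.3,"tz":4.5,"ax":0,"ay":0,"az":0}

```text
time: 3.15
eef_pos: [0.4887, -0.1819, 0.0898]
tcp_rot: [0.702, -0.09, 0.091, -0.701]
contact_force: [-0.2, -0.4, 0.6]
opening: 0.003
```

```bash
python3 -c "
from h import *
where();rel(0,.10,.088)"
```

```text
t 3.15 box [[ 1.00e-04 -1.42e-01]] z 0.0898 F [-0.2 -0.4  0.6] Fbox [-0.1 -0.5] open 0.002732053990959545 q [-0.55  0.06  2.04 -0.    1.05 -1.87]
to 0 0.1 0.088 shift cm [1.00e-02 1.60e-01 2.42e+01] turn deg [0.03 0.05 0.07]
```

Emit:
play_rows:
  steps:
    - {"claw":0,"tx":0,"ty":0.1,"tz":0.8,"ax":0,"ay":0,"az":0}
    - {"claw":0,"tx":0,"ty":0.1,"tz":2,"ax":0,"ay":0,"az":0}
    - {"claw":0,"tx":0,"ty":0.1,"tz":3.5,"ax":0,"ay":0,"az":0}
    - {"claw":0,"tx":0,"ty":0.1,"tz":5,"ax":0,"ay":0,"az":0}
    - {"claw":0,"tx":0,"ty":0.1,"tz":6.5,"ax":0,"ay":0,"az":0}
    - {"claw":0,"tx":0,"ty":0.1,"tz":8,"ax":0,"ay":0,"az":0}
    - {"claw":0,"tx":0,"ty":0.1,"tz":9.5,"ax":0,"ay":0,"az":0}
    - {"claw":0,"tx":0,"ty":0.1,"tz":11,"ax":0,"ay":0,"az":0}
    - {"claw":0,"tx":0,"ty":0.1,"tz":12.5,"ax":0,"ay":0,"az":0}
    - {"claw":0,"tx":0,"ty":0.1,"tz":14,"ax":0,"ay":0,"az":0}
    - {"claw":0,"tx":0,"ty":0.1,"tz":15.5,"ax":0,"ay":0,"az":0}
    - {"claw":0,"tx":0,"ty":0.1,"tz":17,"ax":0,"ay":0,"az":0}

```text
time: 4.15
eef_pos: [0.5313, -0.0166, 0.0879]
tcp_rot: [-0.701, 0.091, -0.09, 0.701]
contact_force: [0.3, 0.3, -0.8]
opening: 0.001
```

```bash
python3 -c "
from h import *
where();p,d=cams.read_camera('top');cv2.imwrite('pics/t2.png',p)
rel(0,.117,.088)"
```

```text
t 4.15 box [[-0.0007  0.0287]] z 0.0879 F [ 0.3  0.3 -0.8] Fbox [0.2 0.4] open 0.0012604903530960205 q [-0.22  0.08  2.01  0.    1.05 -1.54]
to 0 0.117 0.088 shift cm [0.09 0.01 8.63] turn deg [-0.1   0.07 -0.01]
```

View pics/t2.png

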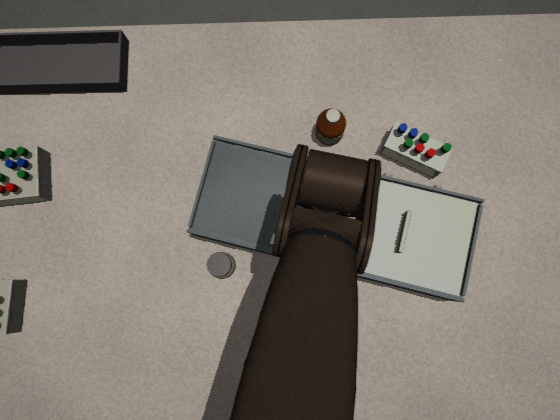

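The rib is still at (404,231), so the cover did not move. I'll look from the other cameras.

```bash
python3 -c "
from h import *
where();s=ctrl.get_state();p,d=cams.read_camera('wrist');cv2.imwrite('pics/w3.png',p)
p,d=cams.read_camera('scene');cv2.imwrite('pics/s3.png',cv2.resize(p[100:340,100:420],None,fx=2.4,fy=2.4))
print(proj('scene',s['eef_pos']), wproj(s['eef_pos']+np.array([0,0,0.0]),s))
"
```

```text
t 4.2 box [[-0.0008  0.0307]] z 0.088 F [-0.4  1.2 -0.3] Fbox [-0.7  1. ] open 0.00208763118205827 q [-0.22  0.08  2.01  0.    1.05 -1.54]
[[252.96484366 214.88403375]] [[278.87612154 237.90036504]]
```

View pics/w3.png

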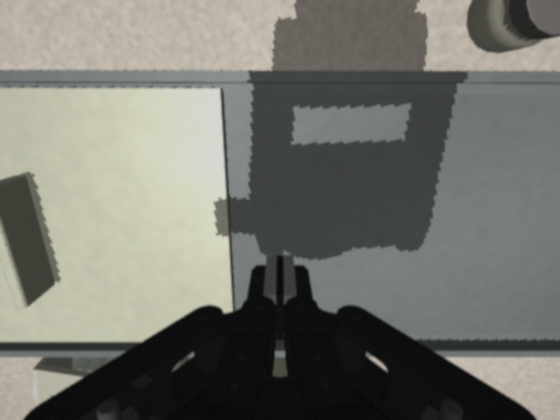

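View pics/s3.png

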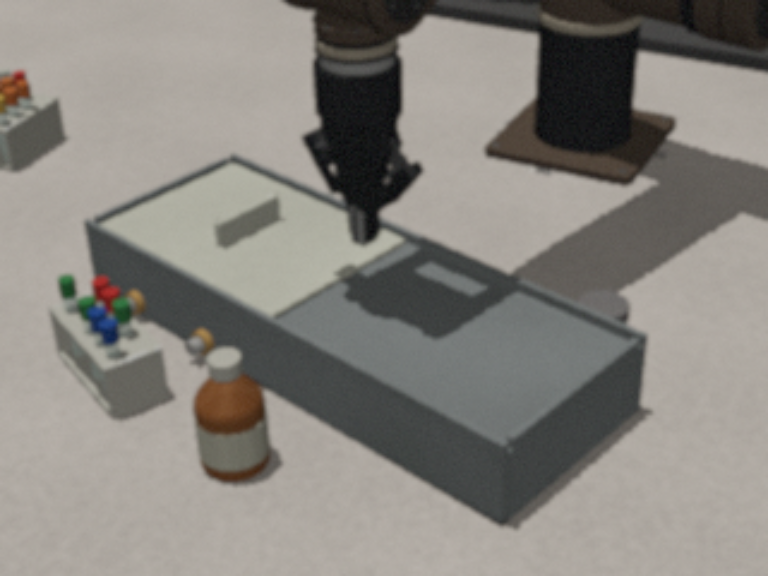

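```bash
python3 -c "
from h import *
s=ctrl.get_state();p,d=cams.read_camera('wrist')
m=cams.camera_model('wrist');T=m['tool_from_camera'];K=m['intrinsics'];Q=R.from_quat(s['tcp_rot'])
for uv in [(280,258),(280,265),(270,270),(290,270),(280,300),(265,290),(150,200),(400,300),(100,300),(340,250)]:
  z=d[uv[1],uv[0]]; c=z*np.linalg.inv(K)@[uv[0],uv[1],1]; t=T[:3,:3]@c+T[:3,3]
  w=Q.apply(t)+s['eef_pos'];print(uv,round(float(z),4),'tool',t.round(4),'box',w2b([w]).round(3),w[2].round(4))
p,d=cams.read_camera('scene');m=cams.camera_model('scene');Rm=cv2.Rodrigues(m['rvec'])[0]
for uv in [(253,190),(253,195),(253,198),(250,193),(257,193),(300,250)]:
  z=d[uv[1],uv[0]];w=Rm.T@(z*np.linalg.inv(m['intrinsics'])@[uv[0],uv[1],1]-m['tvec']);print(uv,w.round(4),w2b([w]).round(4))
"
```

```text
(280, 258) 0.153 tool [-0.0104 -0.0456  0.0006] box [[-0.011  0.029]] 0.1335
(280, 265) 0.1457 tool [-0.0109 -0.0532  0.0006] box [[-0.012  0.029]] 0.1411
(270, 270) 0.1428 tool [-0.0102 -0.0565 -0.004 ] box [[-0.011  0.024]] 0.1444
(290, 270) 0.1406 tool [-0.0113 -0.0584  0.0051] box [[-0.012  0.033]] 0.1463
(280, 300) 0.124 tool [-0.0088 -0.0769  0.0006] box [[-0.009  0.029]] 0.1648
(265, 290) 0.1257 tool [-0.0115 -0.0741 -0.0055] box [[-0.012  0.023]] 0.162
(150, 200) 0.2016 tool [-0.0221  0.0099 -0.0829] box [[-0.023 -0.055]] 0.078
(400, 300) 0.2342 tool [0.0585 0.0164 0.0905] box [[0.058 0.119]] 0.0715
(100, 300) 0.2293 tool [ 0.0556  0.0123 -0.1309] box [[ 0.055 -0.102]] 0.0756
(340, 250) 0.2213 tool [0.0173 0.017  0.0431] box [[0.017 0.072]] 0.0709
(253, 190) [ 0.5427 -0.0056  0.1587] [[0.0076 0.0422]]
(253, 195) [ 0.5414 -0.0069  0.1456] [[0.0066 0.0407]]
(253, 198) [ 0.5419 -0.0069  0.1384] [[0.0071 0.0408]]
(250, 193) [ 0.5382 -0.0159  0.1466] [[0.0058 0.0311]]
(257, 193) [ 0.5288 -0.0041  0.1447] [[-0.0063  0.0402]]
(300, 250) [0.5842 0.1237 0.0704] [[0.0148 0.1778]]
```

The fingertips sit about 43 mm short of the stated TCP. Both wrist and scene depth put them at z≈0.13 while the TCP reads 0.088, so the fingers passed over the rib. I'll measure the tip edge exactly.

```bash
python3 -c "
from h import *
s=ctrl.get_state();p,d=cams.read_camera('wrist')
m=cams.camera_model('wrist');T=m['tool_from_camera'];K=m['intrinsics']
for u in (268,274,279,284,290,296):
  for v in range(250,262,2):
    z=d[v,u]
    if z<.18:
      t=T[:3,:3]@(z*np.linalg.inv(K)@[u,v,1])+T[:3,3];print((u,v),t.round(4));break
for v in (262,268,275):
  us=[u for u in range(230,340) if d[v,u]<.18]; 
  for u in(us[0],us[-1]):
    z=d[v,u];print(v,u,(T[:3,:3]@(z*np.linalg.inv(K)@[u,v,1])+T[:3,3]).round(4))
where()
# scene: lowest finger pixel
p,d=cams.read_camera('scene');m=cams.camera_model('scene');Rm=cv2.Rodrigues(m['rvec'])[0]
for v in range(196,206):
  z=d[v,253];w=Rm.T@(z*np.linalg.inv(m['intrinsics'])@[253,v,1]-m['tvec']);print(v,w.round(4))
"
```

```text
(268, 256) [-0.0106 -0.0439 -0.0053]
(274, 256) [-0.0107 -0.0442 -0.0023]
(279, 256) [-0.0105 -0.0437  0.0001]
(284, 256) [-0.0108 -0.0443  0.0026]
(290, 256) [-0.0107 -0.044   0.0056]
262 266 [-0.0105 -0.0497 -0.0061]
262 293 [-0.0109 -0.0504  0.0068]
268 254 [-0.0063 -0.048  -0.012 ]
268 305 [-0.0062 -0.0479  0.0128]
275 251 [-0.0069 -0.0553 -0.0128]
275 308 [-0.006  -0.054   0.0137]
t 4.45 box [[-0.0004  0.0269]] z 0.088 F [-1.3  0.6  0. ] Fbox [-1.4  0.2] open -0.0011792087848280822 q [-0.23  0.08  2.01 -0.    1.05 -1.54]
196 [ 0.542  -0.0067  0.1434]
197 [ 0.5407 -0.0075  0.1401]
198 [ 0.5403 -0.0078  0.1374]
199 [ 0.5389 -0.0087  0.1339]
200 [ 0.5323 -0.0126  0.127 ]
201 [ 0.4592 -0.0551  0.0747]
202 [ 0.4643 -0.0522  0.0754]
203 [ 0.4677 -0.0504  0.075 ]
204 [ 0.4709 -0.0486  0.0744]
205 [ 0.4772 -0.0451  0.0761]
```

Emit:
play_rows:
  steps:
    - {"claw":0,"tx":0,"ty":-0.5,"tz":-2.5,"ax":0,"ay":0,"az":0}
    - {"claw":0,"tx":0,"ty":-1,"tz":-5.5,"ax":0,"ay":0,"az":0}
    - {"claw":0,"tx":0,"ty":-1,"tz":-9,"ax":0,"ay":0,"az":0}
    - {"claw":0,"tx":0,"ty":-1,"tz":-12.5,"ax":0,"ay":0,"az":0}
    - {"claw":0,"tx":0,"ty":-1,"tz":-15.5,"ax":0,"ay":0,"az":0}
    - {"claw":0,"tx":0,"ty":-1,"tz":-18.5,"ax":0,"ay":0,"az":0}
    - {"claw":0,"tx":0,"ty":-1,"tz":-20.3,"ax":0,"ay":0,"az":0}
    - {"claw":0,"tx":0,"ty":0,"tz":-20.3,"ax":0,"ay":0,"az":0}
    - {"claw":0,"tx":0,"ty":1.2,"tz":-20.3,"ax":0,"ay":0,"az":0}
    - {"claw":0,"tx":0,"ty":2.4,"tz":-20.3,"ax":0,"ay":0,"az":0}
    - {"claw":0,"tx":0,"ty":3.2,"tz":-20.3,"ax":0,"ay":0,"az":0}
    - {"claw":0,"tx":0,"ty":3.8,"tz":-20.3,"ax":0,"ay":0,"az":0}

```text
time: 5.5
eef_pos: [0.4787, -0.2126, 0.0476]
tcp_rot: [-0.701, 0.091, -0.089, 0.702]
contact_force: [-0.9, 0.1, -0.6]
opening: 0.002
```

```bash
python3 -c "
from h import *
where();s=ctrl.get_state();p,d=cams.read_camera('wrist');cv2.imwrite('pics/w4.png',p)
p,d=cams.read_camera('scene');cv2.imwrite('pics/s4.png',cv2.resize(p[120:270,100:320],None,fx=3.4,fy=3.4))
"
```

```text
t 5.5 box [[-0.0018 -0.1743]] z 0.0476 F [-0.9  0.1 -0.6] Fbox [-0.9 -0.1] open 0.0023858257684062903 q [-0.61  0.13  2.05  0.    0.97 -1.93]
```

View pics/s4.png

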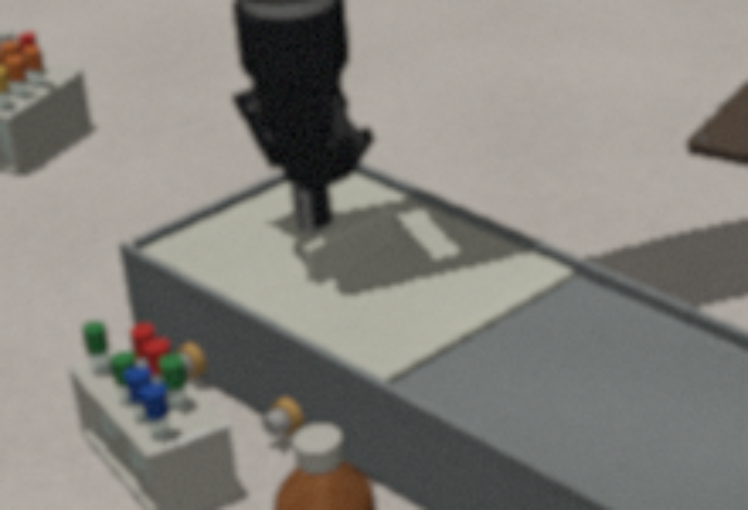

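View pics/w4.png

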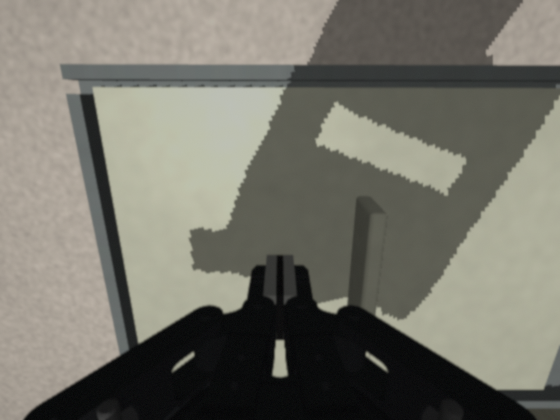

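Emit:
play_rows:
  steps:
    - {"claw":0,"tx":0,"ty":0.2,"tz":1,"ax":0,"ay":0,"az":0}
    - {"claw":0,"tx":0,"ty":0.2,"tz":2,"ax":0,"ay":0,"az":0}
    - {"claw":0,"tx":0.1,"ty":0.2,"tz":3,"ax":0,"ay":0,"az":0}
    - {"claw":0,"tx":0.1,"ty":0.2,"tz":4,"ax":0,"ay":0,"az":0}
    - {"claw":0,"tx":0.1,"ty":0.2,"tz":5,"ax":0,"ay":0,"az":0}
    - {"claw":0,"tx":0.1,"ty":0.2,"tz":6,"ax":0,"ay":0,"az":0}
    - {"claw":0,"tx":0.1,"ty":0.2,"tz":7.2,"ax":0,"ay":0,"az":0}
    - {"claw":0,"tx":0.1,"ty":0.2,"tz":8.4,"ax":0,"ay":0,"az":0}

```text
time: 6.27
eef_pos: [0.5026, -0.1327, 0.0485]
tcp_rot: [0.702, -0.09, 0.091, -0.701]
contact_force: [-0.4, -2.4, 0.8]
opening: -0.005
```

```bash
python3 -c "
from h import *
where();s=ctrl.get_state();p,d=cams.read_camera('wrist');cv2.imwrite('pics/w5.png',p)
"
```

```text
t 6.27 box [[ 0.001  -0.0909]] z 0.0485 F [-0.4 -2.4  0.8] Fbox [ 0.2 -2.4] open -0.004939757571630223 q [-0.45  0.12  2.06 -0.    0.96 -1.77]
```

View pics/w5.png

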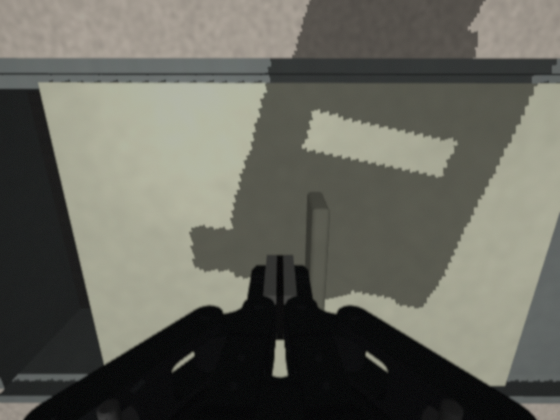

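The cover is sliding: the rib sits against the finger at about (318,195–300), the well shows dark at the left, and the push is 2.4 N.

Emit:
play_rows:
  steps:
    - {"claw":0,"tx":0,"ty":0,"tz":1.2,"ax":0,"ay":0,"az":0}
    - {"claw":0,"tx":0,"ty":0,"tz":2.6,"ax":0,"ay":0,"az":0}
    - {"claw":0,"tx":0,"ty":0,"tz":4.1,"ax":0,"ay":0,"az":0}
    - {"claw":0,"tx":0,"ty":0,"tz":5.6,"ax":0,"ay":0,"az":0}
    - {"claw":0,"tx":0,"ty":0,"tz":7.1,"ax":0,"ay":0,"az":0}
    - {"claw":0,"tx":0,"ty":0,"tz":8.6,"ax":0,"ay":0,"az":0}
    - {"claw":0,"tx":0,"ty":0,"tz":10.1,"ax":0,"ay":0,"az":0}
    - {"claw":0,"tx":0,"ty":0,"tz":11.6,"ax":0,"ay":0,"az":0}
    - {"claw":0,"tx":0,"ty":0,"tz":13.1,"ax":0,"ay":0,"az":0}
    - {"claw":0,"tx":0,"ty":0,"tz":14.6,"ax":0,"ay":0,"az":0}
    - {"claw":0,"tx":0,"ty":0,"tz":16,"ax":0,"ay":0,"az":0}
    - {"claw":0,"tx":0,"ty":0,"tz":17,"ax":0,"ay":0,"az":0}

```text
time: 7.32
eef_pos: [0.5453, 0.0321, 0.0481]
tcp_rot: [0.701, -0.09, 0.09, -0.701]
contact_force: [-1.4, -3.0, 1.1]
opening: 0.0
```

```bash
python3 -c "
from h import *
where();s=ctrl.get_state();p,d=cams.read_camera('wrist');cv2.imwrite('pics/w6.png',p)
"
```

```text
t 7.32 box [[0.0005 0.0794]] z 0.0481 F [-1.4 -3.   1.1] Fbox [-0.6 -3.2] open 0.0003411130244044308 q [-0.13  0.17  2.   -0.    0.97 -1.44]
```

View pics/w6.png

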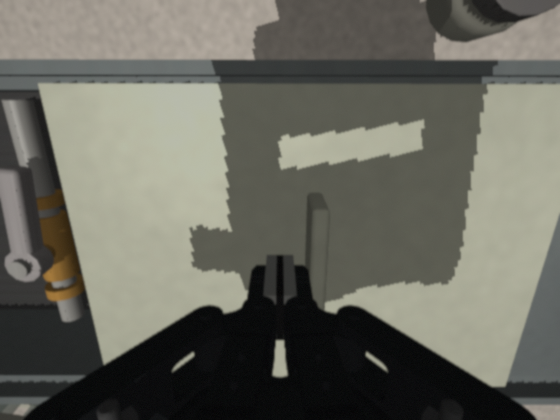

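The handle at the left edge, (22,265) to (10,170), is plain and belongs to the pipe at y=-90. I'll push slowly to the end.

Emit:
play_rows:
  steps:
    - {"claw":0,"tx":0,"ty":0,"tz":1,"ax":0,"ay":0,"az":0}
    - {"claw":0,"tx":0,"ty":0,"tz":2,"ax":0,"ay":0,"az":0}
    - {"claw":0,"tx":0,"ty":0,"tz":2.6,"ax":0,"ay":0,"az":0}
    - {"claw":0,"tx":0,"ty":0,"tz":3,"ax":0,"ay":0,"az":0}
    - {"claw":0,"tx":0,"ty":0,"tz":3.3,"ax":0,"ay":0,"az":0}
    - {"claw":0,"tx":0,"ty":0,"tz":3.6,"ax":0,"ay":0,"az":0}

```text
time: 7.87
eef_pos: [0.5543, 0.0658, 0.048]
tcp_rot: [0.701, -0.091, 0.09, -0.701]
contact_force: [-0.7, -2.1, 1.1]
opening: 0.001
```

Emit:
play_rows:
  steps:
    - {"claw":0,"tx":0,"ty":0,"tz":0.2,"ax":0,"ay":0,"az":0}
    - {"claw":0,"tx":0,"ty":0,"tz":0.4,"ax":0,"ay":0,"az":0}

```text
time: 8.03
eef_pos: [0.5553, 0.0696, 0.048]
tcp_rot: [0.701, -0.091, 0.091, -0.701]
contact_force: [0.0, -2.3, 0.6]
opening: -0.002
```

Emit:
play_rows:
  steps:
    - {"claw":0,"tx":0,"ty":0,"tz":0.2,"ax":0,"ay":0,"az":0}
    - {"claw":0,"tx":0,"ty":0,"tz":0.3,"ax":0,"ay":0,"az":0}

```text
time: 8.2
eef_pos: [0.5557, 0.0709, 0.048]
tcp_rot: [0.703, -0.09, 0.09, -0.7]
contact_force: [-2.5, -9.9, 3.1]
opening: -0.0
```

At the stop: the force rose to about 10 N. I'll back off, lift and move over to view the well.

Emit:
play_rows:
  steps:
    - {"claw":0,"tx":0,"ty":0,"tz":-1.2,"ax":0,"ay":0,"az":0}
    - {"claw":0,"tx":0,"ty":-2.5,"tz":-2,"ax":0,"ay":0,"az":0}
    - {"claw":0,"tx":0,"ty":-6,"tz":-2,"ax":0,"ay":0,"az":0}
    - {"claw":0,"tx":0,"ty":-9,"tz":-4,"ax":0,"ay":0,"az":0}
    - {"claw":0,"tx":0,"ty":-11,"tz":-7,"ax":0,"ay":0,"az":0}
    - {"claw":0,"tx":0,"ty":-11,"tz":-10,"ax":0,"ay":0,"az":0}
    - {"claw":0,"tx":-1,"ty":-11,"tz":-13,"ax":0,"ay":0,"az":0}
    - {"claw":0,"tx":-2,"ty":-11,"tz":-16,"ax":0,"ay":0,"az":0}
    - {"claw":0,"tx":-3,"ty":-11,"tz":-19,"ax":0,"ay":0,"az":0}
    - {"claw":0,"tx":-4,"ty":-11,"tz":-22,"ax":0,"ay":0,"az":0}
    - {"claw":0,"tx":-4,"ty":-11,"tz":-25,"ax":0,"ay":0,"az":0}
    - {"claw":0,"tx":-4,"ty":-11,"tz":-27,"ax":0,"ay":0,"az":0}

```text
time: 9.2
eef_pos: [0.4478, -0.1801, 0.158]
tcp_rot: [-0.701, 0.091, -0.092, 0.701]
contact_force: [0.7, 0.9, 0.7]
opening: 0.006
```

```bash
python3 -c "
from h import *
where();s=ctrl.get_state();p,d=cams.read_camera('wrist');cv2.imwrite('pics/w7.png',p);print(s['eef_pos'].tolist() if hasattr(s['eef_pos'],'tolist') else s['eef_pos'],np.array(s['tcp_rot']).tolist())
P=np.c_[b2w([[.02,-.195],[.02,-.09]]),[.05]*2];print(wproj(P,s))
p,d=cams.read_camera('top');cv2.imwrite('pics/t7.png',p)
"
```

```text
t 9.2 box [[-0.0399 -0.1507]] z 0.158 F [0.7 0.9 0.7] Fbox [0.5 1. ] open 0.005659528041045215 q [-0.59 -0.12  2.07  0.    1.19 -1.91]
[0.44781410615342965, -0.18011911661346947, 0.15804223614024612] [-0.7009389282538953, 0.09072033577243796, -0.09180769957122425, 0.7014454974087841]
[[235.81242604 246.43069972]
 [338.2234721  246.22791246]]
```

View pics/w7.png

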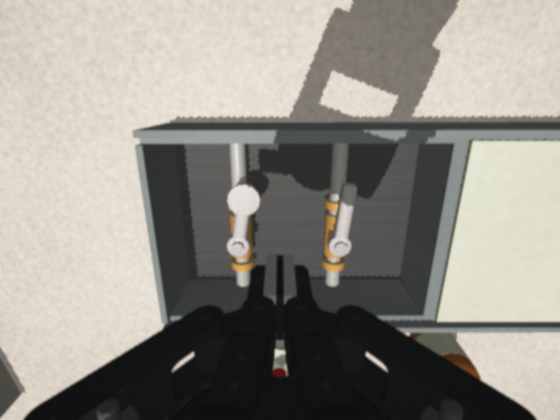

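View pics/t7.png

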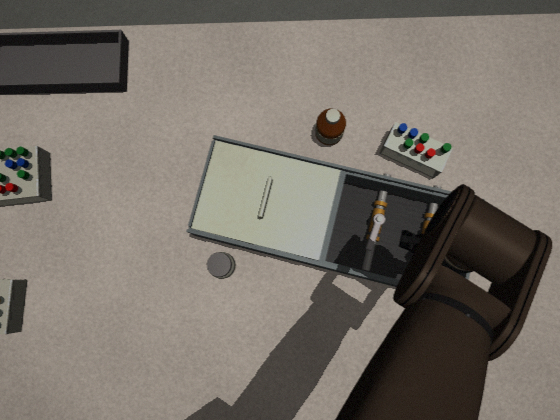

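The wrist view shows the round tag at (243,200) on the left valve, pivot (237,246), so the marked valve is the y=-195 one. The plain handle runs from (340,246) to (348,188). The top view shows the cover against the left wall.

```bash
python3 -c "
from h import *
s=dict(eef_pos=np.array([0.44781410615342965, -0.18011911661346947, 0.15804223614024612]),tcp_rot=[-0.7009389282538953, 0.09072033577243796, -0.09180769957122425, 0.7014454974087841])
for n,t,p,z in(('m',(243.5,200),(237.5,245.5),.054),('p',(348,188),(340,245.5),.05)):
  a=w2b(wray(t,z,s))[0];b=w2b(wray(p,.052,s))[0];v=a-b;print(n,a,b,np.linalg.norm(v),np.arctan2(v[1],-v[0]))
print(w2b(ray('top',np.array([(342,169),(327,262),(214,141),(194,231)]),.077)),'rib',w2b(ray('top',[(269,178),(262,217)],.105)))
"
```

```text
m [-0.03134974 -0.18467342] [ 0.01795546 -0.1929267 ] 0.04999119274671607 0.16585388154488728
p [-0.04196823 -0.08433191] [ 0.01818397 -0.08865834] 0.06030758123747504 0.07180100794486155
[[ 0.09437227  0.00649877]
 [-0.08942837 -0.00683601]
 [ 0.0898219   0.26711671]
 [-0.09418357  0.2573984 ]] rib [[ 0.03731424  0.13853682]
 [-0.03864292  0.13279082]]
```

```bash
python3 -c "
from h import *
p,d=cams.read_camera('wrist');m=cams.camera_model('wrist');T=m['tool_from_camera'];K=m['intrinsics']
v,u=np.mgrid[0:420,0:560];g=(d>0)&(d<.16)
c=np.stack([u[g],v[g],np.ones(g.sum())],1)@np.linalg.inv(K).T*d[g][:,None];t=c@T[:3,:3].T+T[:3,3]
for lo in range(-150,-35,8):
  k=(t[:,1]*1000>=lo)&(t[:,1]*1000<lo+8)
  if k.sum():print(lo,'above tip',-lo-43,'z',t[k,2].min().round(3),t[k,2].max().round(3),'x',t[k,0].min().round(3),t[k,0].max().round(3))
"
```

```text
-142 above tip 99 z -0.015 0.017 x -0.021 -0.02
-134 above tip 91 z -0.062 0.063 x -0.021 -0.01
-126 above tip 83 z -0.061 0.062 x -0.019 -0.002
-118 above tip 75 z -0.057 0.057 x -0.018 0.012
-110 above tip 67 z -0.049 0.05 x -0.018 0.012
-102 above tip 59 z -0.043 0.044 x -0.013 0.012
-94 above tip 51 z -0.036 0.037 x -0.014 0.013
-86 above tip 43 z -0.03 0.03 x -0.014 0.012
-78 above tip 35 z -0.013 0.014 x -0.012 0.011
-70 above tip 27 z -0.013 0.014 x -0.012 -0.006
-62 above tip 19 z -0.013 0.014 x -0.012 -0.006
-54 above tip 11 z -0.013 0.014 x -0.011 -0.006
-46 above tip 3 z -0.011 0.012 x -0.011 -0.006
```

Emit:
play_rows:
  steps:
    - {"claw":0,"tx":0.2,"ty":0,"tz":-2.5,"ax":0,"ay":0,"az":0}
    - {"claw":0,"tx":0.5,"ty":0,"tz":-5,"ax":0,"ay":0,"az":0}
    - {"claw":0,"tx":0.5,"ty":0,"tz":-7,"ax":0,"ay":0,"az":0}
    - {"claw":0,"tx":0.5,"ty":1,"tz":-7.7,"ax":0,"ay":0,"az":0}
    - {"claw":0,"tx":0.5,"ty":3,"tz":-7.7,"ax":0,"ay":0,"az":0}
    - {"claw":0,"tx":0.5,"ty":5,"tz":-7.7,"ax":0,"ay":0,"az":0}
    - {"claw":0,"tx":0.5,"ty":7,"tz":-7.7,"ax":0,"ay":0,"az":0}
    - {"claw":0,"tx":0.5,"ty":9,"tz":-7.7,"ax":0,"ay":0,"az":0}
    - {"claw":0,"tx":0.5,"ty":10,"tz":-7.7,"ax":0,"ay":0,"az":0}

```text
time: 10.1
eef_pos: [0.4328, -0.2512, 0.0544]
tcp_rot: [-0.7, 0.092, -0.089, 0.703]
contact_force: [0.4, 0.4, -0.0]
opening: 0.0
```

```bash
python3 -c "
from h import *
where();rel(-.035,-.228,.002);p,d=cams.read_camera('wrist');cv2.imwrite('pics/w8.png',p)
"
```

```text
t 10.1 box [[-0.0364 -0.2232]] z 0.0544 F [ 0.4  0.4 -0. ] Fbox [0.3 0.5] open 0.000259028863623478 q [-0.73  0.07  2.1   0.    0.98 -2.04]
to -0.035 -0.228 0.002 shift cm [ 0.16  5.24 -0.5 ] turn deg [-0.2   0.05 -0.26]
```

View pics/w8.png

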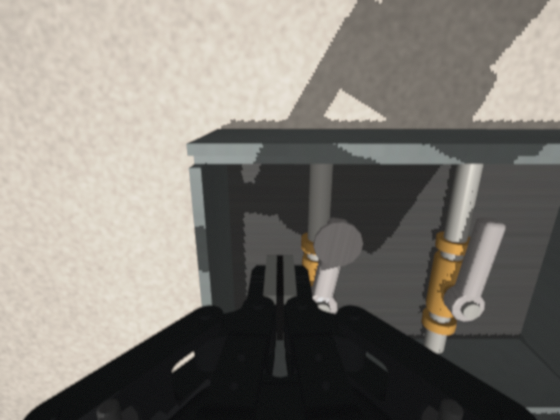

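Emit:
play_rows:
  steps:
    - {"claw":0,"tx":0,"ty":0.7,"tz":-0.3,"ax":0,"ay":0,"az":0}
    - {"claw":0,"tx":0,"ty":1.5,"tz":-0.3,"ax":0,"ay":0,"az":0}
    - {"claw":0,"tx":0,"ty":2.5,"tz":-0.3,"ax":0,"ay":0,"az":0}
    - {"claw":0,"tx":0,"ty":3.5,"tz":-0.3,"ax":0,"ay":0,"az":0}
    - {"claw":0,"tx":0,"ty":4.3,"tz":-0.3,"ax":0,"ay":0,"az":0}
    - {"claw":0,"tx":0,"ty":5,"tz":-0.3,"ax":0,"ay":0,"az":0}
    - {"claw":0,"tx":0,"ty":5.2,"tz":-0.3,"ax":0,"ay":0,"az":0}
    - {"claw":0,"tx":0,"ty":5.2,"tz":-0.3,"ax":0,"ay":0,"az":0}

```text
time: 10.82
eef_pos: [0.4329, -0.2567, 0.0051]
tcp_rot: [-0.701, 0.091, -0.09, 0.702]
contact_force: [-0.3, -0.2, 0.5]
opening: -0.002
```

```bash
python3 -c "
from h import *
where();rel(-.035,-.215,.002);p,d=cams.read_camera('wrist');cv2.imwrite('pics/w9.png',p)
piv=np.array([.0195,-.194])
for th in (.166,.4,.7,1.,1.3,1.5,1.58,1.65):
  u=np.array([-np.cos(th),np.sin(th)]);n=np.array([np.sin(th),np.cos(th)])
  # finger box 11.5 x 13: corner/face contact with circle r16 at 52mm
  for r in(.046,.052): print(th,r,(piv+r*u-(.016+ .0115*np.sin(th)+.013*np.cos(th) if th<.2 or th>1.4 else .016+.0165)*n).round(4),end=' ')
  print()
"
```

```text
t 10.82 box [[-0.0349 -0.2285]] z 0.0051 F [-0.3 -0.2  0.5] Fbox [-0.3 -0.3] open -0.0021750698179416298 q [-0.74  0.16  2.11  0.    0.87 -2.05]
to -0.035 -0.215 0.002 shift cm [-0.01  0.32  1.35] turn deg [-0.05 -0.01 -0.08]
0.166 0.046 [-0.0309 -0.2167] 0.166 0.052 [-0.0369 -0.2157] 
0.4 0.046 [-0.0355 -0.206 ] 0.4 0.052 [-0.0411 -0.2037] 
0.7 0.046 [-0.0366 -0.1892] 0.7 0.052 [-0.0412 -0.1854] 
1.0 0.046 [-0.0327 -0.1729] 1.0 0.052 [-0.0359 -0.1678] 
1.3 0.046 [-0.0241 -0.1584] 1.3 0.052 [-0.0257 -0.1526] 
1.5 0.046 [-0.0121 -0.1501] 1.5 0.052 [-0.0125 -0.1441] 
1.58 0.046 [-0.0075 -0.1477] 1.58 0.052 [-0.0074 -0.1418] 
1.65 0.046 [-0.0032 -0.1461] 1.65 0.052 [-0.0027 -0.1401]
```

View pics/w9.png

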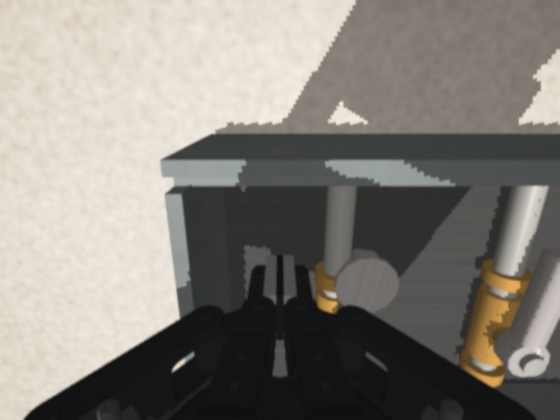

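Emit:
play_rows:
  steps:
    - {"claw":0,"tx":-0.1,"ty":0.2,"tz":0.8,"ax":0,"ay":0,"az":0}
    - {"claw":0,"tx":-0.2,"ty":0.2,"tz":1.4,"ax":0,"ay":0,"az":0}
    - {"claw":0,"tx":-0.3,"ty":0.2,"tz":1.9,"ax":0,"ay":0,"az":0}
    - {"claw":0,"tx":-0.4,"ty":0.2,"tz":2.4,"ax":0,"ay":0,"az":0}
    - {"claw":0,"tx":-0.4,"ty":0.2,"tz":3,"ax":0,"ay":0,"az":0}
    - {"claw":0,"tx":-0.4,"ty":0.2,"tz":3.6,"ax":0,"ay":0,"az":0}
    - {"claw":0,"tx":-0.4,"ty":0.2,"tz":4.2,"ax":0,"ay":0,"az":0}

```text
time: 11.45
eef_pos: [0.4405, -0.2153, 0.0045]
tcp_rot: [0.702, -0.09, 0.091, -0.701]
contact_force: [-1.4, -3.0, 1.0]
opening: 0.002
```

```bash
python3 -c "
from h import *
where();p,d=cams.read_camera('wrist');cv2.imwrite('pics/w10.png',p)
"
```

```text
t 11.45 box [[-0.038  -0.1865]] z 0.0045 F [-1.4 -3.   1. ] Fbox [-0.6 -3.2] open 0.002058168838508707 q [-0.66  0.13  2.15 -0.    0.87 -1.98]
```

View pics/w10.png

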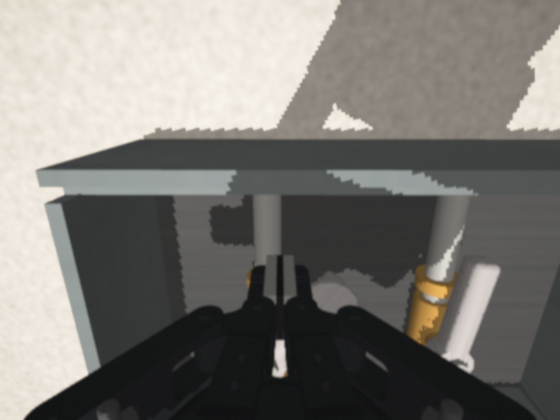

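The tag, now at (335,295), is turning with a push of about 3 N. Continuing along the arc.

Emit:
play_rows:
  steps:
    - {"claw":0,"tx":0,"ty":0.1,"tz":0.6,"ax":0,"ay":0,"az":0}
    - {"claw":0,"tx":0.1,"ty":0.1,"tz":1.1,"ax":0,"ay":0,"az":0}
    - {"claw":0,"tx":0.3,"ty":0.1,"tz":1.65,"ax":0,"ay":0,"az":0}
    - {"claw":0,"tx":0.6,"ty":0.1,"tz":2.2,"ax":0,"ay":0,"az":0}
    - {"claw":0,"tx":0.9,"ty":0.1,"tz":2.7,"ax":0,"ay":0,"az":0}
    - {"claw":0,"tx":1.3,"ty":0.1,"tz":3.2,"ax":0,"ay":0,"az":0}
    - {"claw":0,"tx":1.7,"ty":0.1,"tz":3.5,"ax":0,"ay":0,"az":0}
    - {"claw":0,"tx":2.1,"ty":0.1,"tz":3.8,"ax":0,"ay":0,"az":0}

```text
time: 12.17
eef_pos: [0.4701, -0.1832, 0.0026]
tcp_rot: [-0.701, 0.091, -0.09, 0.702]
contact_force: [-2.8, -1.0, 0.4]
opening: 0.002
```

```bash
python3 -c "
from h import *
where();p,d=cams.read_camera('wrist');cv2.imwrite('pics/w11.png',p)
"
```

```text
t 12.17 box [[-0.0176 -0.148 ]] z 0.0026 F [-2.8 -1.   0.4] Fbox [-2.5 -1.7] open 0.0024409455997636853 q [-0.57  0.16  2.11  0.    0.87 -1.89]
```

View pics/w11.png

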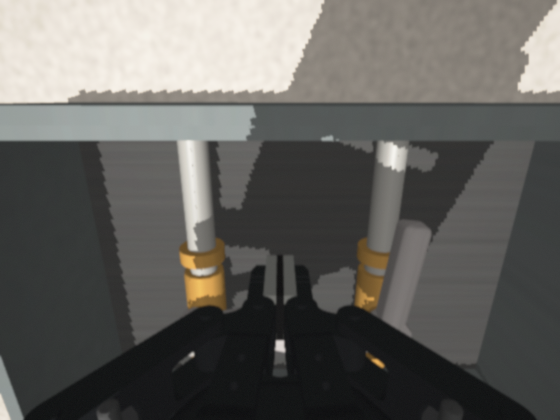

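Emit:
play_rows:
  steps:
    - {"claw":0,"tx":0.3,"ty":0,"tz":0.2,"ax":0,"ay":0,"az":0}
    - {"claw":0,"tx":0.6,"ty":0,"tz":0.3,"ax":0,"ay":0,"az":0}
    - {"claw":0,"tx":0.8,"ty":0,"tz":0.3,"ax":0,"ay":0,"az":0}

```text
time: 12.47
eef_pos: [0.4783, -0.182, 0.0026]
tcp_rot: [-0.7, 0.091, -0.09, 0.702]
contact_force: [-1.8, 2.1, 0.9]
opening: -0.002
```

Emit:
play_rows:
  steps:
    - {"claw":0,"tx":0.2,"ty":0,"tz":0,"ax":0,"ay":0,"az":0}
    - {"claw":0,"tx":0.2,"ty":0,"tz":0,"ax":0,"ay":0,"az":0}

```text
time: 12.63
eef_pos: [0.4805, -0.1831, 0.0028]
tcp_rot: [-0.701, 0.091, -0.09, 0.702]
contact_force: [-1.4, 2.7, -0.2]
opening: 0.001
```

Emit:
play_rows:
  steps:
    - {"claw":0,"tx":0.15,"ty":0,"tz":0,"ax":0,"ay":0,"az":0}
    - {"claw":0,"tx":0.15,"ty":0,"tz":0,"ax":0,"ay":0,"az":0}

```text
time: 12.8
eef_pos: [0.4815, -0.1835, 0.0028]
tcp_rot: [-0.701, 0.091, -0.09, 0.702]
contact_force: [-3.4, 4.0, 0.5]
opening: 0.001
```

```bash
python3 -c "
from h import *
where()"
```

```text
t 12.8 box [[-0.0065 -0.1453]] z 0.0028 F [-3.4  4.   0.5] Fbox [-4.3  3.1] open 0.0011817301830196083 q [-0.56  0.18  2.09  0.    0.87 -1.88]
```

Emit:
play_rows:
  steps:
    - {"claw":0,"tx":0.15,"ty":0,"tz":-0.1,"ax":0,"ay":0,"az":0}
    - {"claw":0,"tx":0.2,"ty":0,"tz":-0.1,"ax":0,"ay":0,"az":0}

```text
time: 12.97
eef_pos: [0.4814, -0.1838, 0.0024]
tcp_rot: [-0.7, 0.093, -0.088, 0.703]
contact_force: [-8.7, 6.4, 5.3]
opening: 0.002
```

```bash
python3 -c "
from h import *
where()"
```

```text
t 12.97 box [[-0.0064 -0.1457]] z 0.0024 F [-8.7  6.4  5.3] Fbox [-10.   4.] open 0.0017789872353913183 q [-0.56  0.19  2.08  0.    0.88 -1.88]
```

The arm stalled at box x=-6.5 mm with 10 N, which is the predicted shut position. I'll back off, lift and check.

Emit:
play_rows:
  steps:
    - {"claw":0,"tx":-0.8,"ty":0,"tz":0,"ax":0,"ay":0,"az":0}
    - {"claw":0,"tx":-2,"ty":0,"tz":0,"ax":0,"ay":0,"az":0}
    - {"claw":0,"tx":-3,"ty":0,"tz":0,"ax":0,"ay":0,"az":0}
    - {"claw":0,"tx":-3,"ty":-2,"tz":0,"ax":0,"ay":0,"az":0}
    - {"claw":0,"tx":-3,"ty":-5,"tz":0,"ax":0,"ay":0,"az":0}
    - {"claw":0,"tx":-3,"ty":-8,"tz":0,"ax":0,"ay":0,"az":0}
    - {"claw":0,"tx":-3,"ty":-11,"tz":0,"ax":0,"ay":0,"az":0}
    - {"claw":0,"tx":-3.5,"ty":-14,"tz":0,"ax":0,"ay":0,"az":0}
    - {"claw":0,"tx":-4,"ty":-16,"tz":0,"ax":0,"ay":0,"az":0}
    - {"claw":0,"tx":-4,"ty":-16,"tz":0,"ax":0,"ay":0,"az":0}

```text
time: 13.8
eef_pos: [0.448, -0.1779, 0.1695]
tcp_rot: [0.704, -0.086, 0.095, -0.699]
contact_force: [0.5, -0.7, 1.3]
opening: -0.001
```

```bash
python3 -c "
from h import *
import pickle
where();s=ctrl.get_state();pickle.dump(s,open('s12.pkl','wb'));p,d=cams.read_camera('wrist');cv2.imwrite('pics/w12.png',p)
cv2.imwrite('pics/w12z.png',cv2.resize(p[140:300,180:420],None,fx=3.2,fy=3.2,interpolation=cv2.INTER_CUBIC))
"
```

```text
t 13.8 box [[-0.0403 -0.1485]] z 0.1695 F [ 0.5 -0.7  1.3] Fbox [ 0.7 -0.5] open -0.0009802520853329476 q [-0.59 -0.14  2.07 -0.    1.2  -1.9 ]
```

View pics/w12z.png

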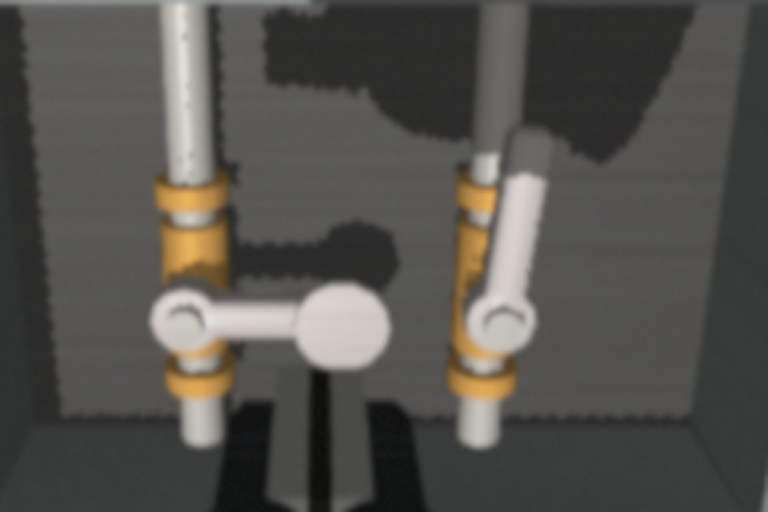

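```bash
python3 -c "
from h import *
import pickle
s=pickle.load(open('s12.pkl','rb'));f=lambda q:np.array(q)/3.2+[180,140]
for n,t,p,z in(('m',f((343,326)),f((186,321)),.054),('p',f((530,135)),f((504,322)),.05)):
  a=w2b(wray(t,z,s))[0];b=w2b(wray(p,.052,s))[0];v=a-b;print(n,a,b,np.linalg.norm(v),np.arctan2(v[1],-v[0]))
"
```

```text
m [ 0.0197879  -0.14055179] [ 0.01906927 -0.19225144] 0.0517046474503435 1.5846953920728444
p [-0.04393963 -0.08311939] [ 0.01920032 -0.08753357] 0.06329405494806528 0.06979744643064248
```

Emit:
play_rows:
  steps:
    - {"claw":0,"tx":-0.5,"ty":-1,"tz":2,"ax":0,"ay":0,"az":0}
    - {"claw":0,"tx":-0.5,"ty":-1.5,"tz":5,"ax":0,"ay":0,"az":0}
    - {"claw":0,"tx":-0.5,"ty":-2,"tz":8,"ax":0,"ay":0,"az":0}
    - {"claw":0,"tx":-0.5,"ty":-2,"tz":11,"ax":0,"ay":0,"az":0}
    - {"claw":0,"tx":-0.5,"ty":-2,"tz":14,"ax":0,"ay":0,"az":0}
    - {"claw":0,"tx":-0.5,"ty":-2,"tz":17,"ax":0,"ay":0,"az":0}
    - {"claw":0,"tx":-0.5,"ty":-2,"tz":20,"ax":0,"ay":0,"az":0}
    - {"claw":0,"tx":-0.5,"ty":-2,"tz":23,"ax":0,"ay":0,"az":0}
    - {"claw":0,"tx":-0.5,"ty":-2,"tz":26,"ax":0,"ay":0,"az":0}
    - {"claw":0,"tx":-0.5,"ty":-2,"tz":29,"ax":0,"ay":0,"az":0}
    - {"claw":0,"tx":-0.5,"ty":-2,"tz":32,"ax":0,"ay":0,"az":0}
    - {"claw":0,"tx":-0.5,"ty":-2,"tz":33,"ax":0,"ay":0,"az":0}

```text
time: 14.85
eef_pos: [0.524, 0.1479, 0.1813]
tcp_rot: [-0.701, 0.09, -0.089, 0.702]
contact_force: [0.2, -0.7, -0.4]
opening: 0.002
```

```bash
python3 -c "
from h import *
p,d=cams.read_camera('top');where();cv2.imwrite('pics/t13.png',cv2.resize(p[110:320,170:500],None,fx=2.4,fy=2.4,interpolation=cv2.INTER_CUBIC))
s=ctrl.get_state();p,d=cams.read_camera('wrist');cv2.imwrite('pics/w13.png',p)
"
```

```text
t 14.9 box [[-0.0495  0.1859]] z 0.1814 F [ 0.2 -0.6 -0.2] Fbox [ 0.4 -0.5] open -0.0005166723501843498 q [ 0.09  0.01  1.91  0.    1.23 -1.23]
```

View pics/t13.png

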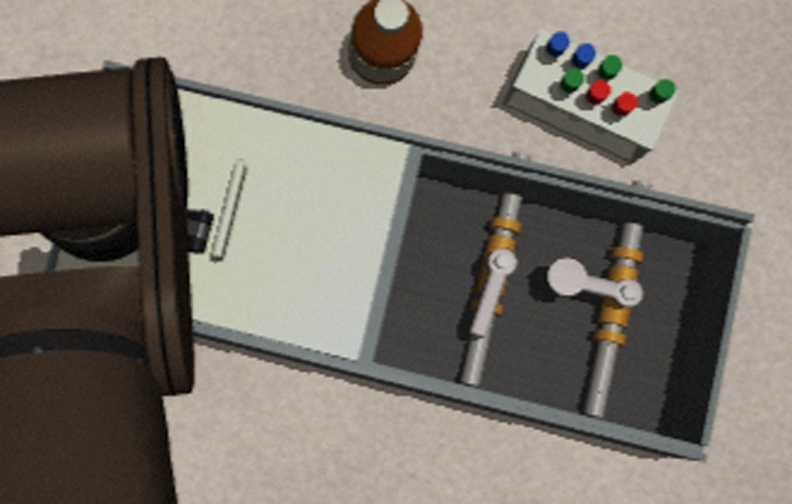

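View pics/w13.png

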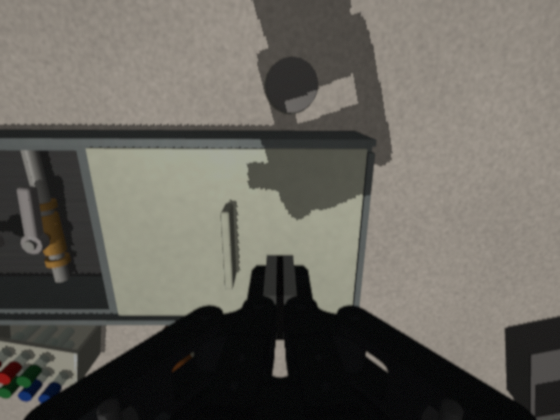

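```bash
python3 -c "
from h import *
f=lambda q:np.array(q)/2.4+[170,110]
print(w2b(ray('top',f([(412,143),(358,360)]),.077)),w2b(ray('top',f([(241,162),(216,260)]),.105)))
p=cv2.imread('pics/w13.png');cv2.imwrite('pics/w13z.png',cv2.resize(p[120:320,310:410],None,fx=3,fy=3,interpolation=cv2.INTER_CUBIC))
s=ctrl.get_state();print(w2b(wray([(88,150),(112,312),(370,150),(357,300)],.077,s)), 'wall',wproj(np.c_[b2w([[.05,.264],[-.05,.264]]),[.083]*2],s))
"
```

```text
[[ 0.09307666  0.00686651]
 [-0.0893808   0.0085023 ]] [[ 0.03890301  0.13614692]
 [-0.04201183  0.13582717]]
[[-0.08829401  0.00982794]
 [ 0.08849102  0.00145879]
 [-0.08913408  0.26675571]
 [ 0.07205335  0.26842257]] wall [[355.86883885 285.49493705]
 [364.72029231 193.07552001]]
```

View pics/w13z.png

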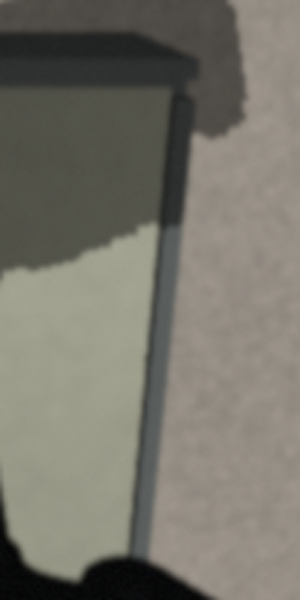

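The cover sits flush against the end wall, with its rib at box y ≈ 0.136, and the marked handle is at about 1.58 rad. The robot is clear of everything, so I'll hand in.

```bash
python3 -c "
from h import *
where();print(ctrl.sign_off())"
```

```text
t 14.95 box [[-0.0494  0.1841]] z 0.1815 F [ 0.4 -0.3  0.2] Fbox [ 0.4 -0.2] open -0.0005574789138427853 q [ 0.09  0.01  1.91 -0.    1.23 -1.23]
the job is handed in; nothing more can be done
None
```

I slid the cover along its guides to the left end wall, then pushed the tagged handle (on the pipe at box y = -195 mm) clockwise until it hit its stop. I handed in at 14.95 s of the 53 s allowed, with the arm clear of everything.

**Last checks:**
- **Cover:** the rib measures at box y ≈ +136 mm, the plate shows no gap to the end wall, and the push met about 10 N at the end. One wrist-view reading of the cover's inner edge gave 1.5 to 10 mm, where about 8 mm was expected. I put that down to tilt and pixel error, since the top view gave 7 to 8.5 mm.
- **Marked valve:** the handle angle measures about 1.58 rad against 1.571 for shut, and the arm stalled there at about 10 N.
- **Plain valve:** 0.07 rad both before and after, so it did not move.
- **Bystanders:** the bottle and rack look unmoved in the final top view. The arm hid the jar in that view, but it was unmoved in the earlier one, and nothing was pushed near it.

**What disagreed:** the fingertips sit about 43 mm short of the stated TCP. My first pass therefore went over the rib without touching it. I measured the offset from the wrist and scene depth images and corrected for it in every later move.

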